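# Change the drive adapter of a torque tester

## Robot

A 7-joint arm with a two-finger parallel gripper is mounted at the origin on the work surface. World frame = base frame: x ahead of the robot, y to its left, z up, the work surface at z = 0. Lengths are in m, angles in rad, forces in N, time in s.
With the tool pointing down it reaches from about 0.35 to 0.9 m from the base axis. Payload 19.9 kg.
Tool frame: the origin (TCP) lies midway between the tips of the shut fingers; the grasp point (between the pads) lies 19 mm behind it (robot.grip_point_offset is the distance from the TCP to the grasp point, in m); z points along the fingers, y is the line along which they close (so a half turn about z gives the same grasp; the last joint's range is limited). The gripper opens to 85 mm and grips with 20 to 120 N. Pads are 22 mm wide; open, the fingers measure 114 mm over their backs; the gripper's body (76 mm by 85 mm) begins 54 mm behind the grasp point. The pads swing forward as they close: fully open they stand 13 mm farther back than shut.
Start: joints at [-1.345, 0.417, -0.01, 1.614, 0.005, 1.111, -0.053], TCP at [0.165, 0.603, 0.202] pointing down, gripper open.
Joint ranges: [-2.81, 2.81], [-0.39, 2.02], [-1.27, 1.25], [0.06, 2.57], [-1.19, 4.33], [0.19, 2], [-2.82, 2.82]. Speed limits (rad/s): [1.89, 1.89, 2.39, 2.39, 3.01, 3.01, 3.01].

## Interface

Orientations are given as a 3x3 rotation matrix whose columns are the frame's x, y, z axes.
In Python, from workcell import robot, vision, job gives the robot as it stands.
- The arm moves only by the tool send_rows, never from a script. Its argument "motion" is a list of rows, each a list of 3 entries, a list of its own where there are three numbers: the closure, from 0 (fully open) to 1 (shut), then the shift along the tool's x, y, z in mm, then the turn about the tool's z in rad. In form: [[jaw, [dx, dy, dz], spin], ...]. A call has 1 to 20 rows; each row shifts and turns the commanded pose from where the row before left it, along the tool's axes as they then stand; what a row does not reach is not made up. A row lasts 1/12 s, in which the tool goes at most 41.7 mm and 7.16 degrees, less where a joint would pass 70% of its speed; a pose out of reach is approached as far as the arm can. A call with a gripper value outside its range is refused whole. The fingers move at their own pace and stop on an object; the grip force is fixed at half the most. Time passes only in rows, so rows that do not move let the fingers close. It gives the time, the measured TCP pose, the force, the opening and the grip force at its end, in the units of the state.
- robot.read_state(): the state, without advancing time (a new reading comes with each control period).
- vision.read_camera(name): name is "scene" or "top"; returns the picture (384x512x3 uint8, red, green, blue); there is no depth.
- vision.camera_params(name): a dict with "mtx" (3x3 intrinsics, pixels), "rvec" (rotation vector, rad) and "tvec" (3), from world to camera coordinates, as OpenCV has them. Camera axes: x right, y down, z forward; pixel columns grow to the right and rows downward; lengths in m; the calibration is good to about 2 mm. A picture is of the moment at which its call begins. camera_params takes no time and is no camera call.
- job.sign_off(): hands the job in; it is judged then, once.
Trained networks look in the newest picture that a camera, given by its name, has taken for a name from the list of things; names that differ only in an ending like _2 or _b are one class to them, and where a whole thing is asked for, a point or a joint stands for the part that bears it (a point fixed in the world has none). Each returns a list of dicts, best first, with "conf" (0 to 1); they miss things now and then, are a little off and sometimes report something else, mostly with a low value. They report only what shows in the picture. A call takes as long as a camera call. They do not tell look-alikes from the thing itself.
- vision.search_frame(camera, target): "at" ([x, y, z] in m, in world coordinates, good to about 4 mm: the middle of the surface that is visible of it).
- vision.silhouettes(camera, target): "region" (384x512 bool, what is visible of it).
The state is a dict: "t": time; "qpos": joint angles; "joint_velocities": joint speeds; "tau": joint torques, N m; "tool_pos": TCP position; "ee_rot": TCP orientation; "force": force on the tool from outside, world axes, zero at the start; "ft_torque": the same for the moment, N m; "opening": finger opening in m; "grasp_force": force on a finger pad.
Only numpy, scipy, OpenCV 4.12 (cv2) and the standard library are available. Lean on these libraries where they do the work, as an engineer would, in place of code of your own. Each camera call takes 0.05 s, during which the arm holds its last target. There are 200 camera calls.

## Task

Set the torque tester up for the next wrench: pull out the adapter that is in its square drive and park it, tang down, in the empty hole of the adapter stand; in its place fit the smaller of the stand's own two adapters, lowered (not dropped) tang first into the drive until it is fully home, its shoulder flat on the drive face. Once it is home and let go, press the tester's round zero key right down and let it come up again. Leave the larger adapter, the torque wrench, the dial gauge and the gauge-block case where they are.

Things in the scene. Friction and masses are not known exactly. Their poses are not given: they have to be found in the camera images.
- drive (a point): The tester's square drive: an open upright square socket, 20.2 x 20.2 mm, 29 mm deep, 3 mm lead-in chamfer, in a bare steel block 48 x 48 mm. This point: centre of the socket's mouth, on the block's top face, 75 mm above the bench; z up along the socket, x and y square to its walls. A round dark flange, 92 mm across, lies 12 mm lower around the block.
- tester: Torque tester, bolted to the bench: green cast box, foot 160 mm (x) by 260 mm (y) and 10 mm high, body 140 x 240 mm, 46 mm high, with a grey display head at its -y end (128 x 100 mm, top 71 mm high) and the drive at its +y end. Origin on the bench under its centre; the drive's axis is at y = +65 mm, the display head spans y = -112 to -12 mm.
- stand: Adapter stand: brown hardwood block fixed to the bench, 76 mm (x) by 220 mm (y), 36 mm high, with three equal square holes 22 x 22 mm, 28 mm deep, 3 mm chamfers, in a row at y = -70, 0 and +70 mm. The hole at -70 mm is empty; the other two hold the small and the large adapter in either order, tangs down, shoulders on the stand's top. Origin on the bench under its centre.
- empty_hole (a point): The empty hole of the adapter stand, at the -y end of its row, 22 x 22 mm, 28 mm deep. This point: centre of its mouth on the stand's top, 36 mm above the bench; z up, x and y square to its walls.
- adapter_fitted: Steel drive adapter, in the tester's drive at the start. Square body 34 x 34 mm, 34 mm high, with a square recess in its top; below it a square tang 19 x 19 mm, 22 mm long, chamfered at its foot. 0.26 to 0.4 kg. Origin: centre of the shoulder, the body's flat underside (body 0 to +34 mm, tang 0 to -22 mm). z up, x and y square to the flats of body and tang. Unlocked: it lifts straight out.
- adapter_small: The smaller of the two steel adapters in the stand, the one to fit: square body 29 x 29 mm, 30 mm high, with a square recess in its top; the same tang, 19 x 19 x 22 mm. 0.19 to 0.29 kg. Origin: centre of the shoulder, as for the fitted adapter; z up, x and y square to the flats. It fits the drive in any of its four quarter turns.
- adapter_large: The larger adapter in the stand, to be left there: square body 42 x 42 mm, 40 mm high, with a 25.4 mm square recess in its top; the same tang. About 0.45 kg. Origin at the centre of its shoulder.
- zero_key (a joint): The tester's zero key, sprung: 0 when up, 0.005 m when right down (the spring takes 1.2 N to start and 4 N at the bottom).
- zero_key_top (a point): Centre of the top of the zero key: a round white key 22 mm across in a black collar 38 mm across, on the display head beside the dark display, its top 18 mm above the display head's top, 89 mm above the bench and 131 mm from the drive's axis. It is pressed straight down.
- torque_wrench: Torque wrench lying on the bench beyond the work, about 350 mm long along its y, 40 mm high. Origin on the bench under the middle of the shaft. To be left alone.
- dial_gauge: Dial gauge lying on its back on the bench, 57 mm across and 23 mm high, with a stem towards its x. Origin under the centre of its case. To be left alone.
- gauge_case: Closed wooden gauge-block case on the bench, 180 x 110 x 45 mm. Origin under its centre. To be left alone.
Things that resemble listed ones, but are neither listed nor needed, are in the scene too. Leave any pink or yellow look-alike of the adapter_small alone. Leave any pink look-alike of the adapter_fitted alone.

How it is judged:
By the outcome, as a careful person would: the job done as asked, in the order asked, and still so for the second after the job is handed in, with the robot touching nothing.
It also fails if it takes over 64 s, if anything falls off the work surface, if the arm or the gripper's body presses on something with over 40 N, if the wrist force passes 120 N, or if a joint passes its speed limit or range.

## Working session

There is one attempt and no reset: what is moved stays moved. The work goes in short steps, Python scripts to look and compute and a tool call to move; the robot and the scene stay as the last step left them, time stands still between calls to the robot, and variables do not carry over. Pictures are saved under pics/ and viewed, at most 10 in all, crops included, and the job is handed in when it is done.

Besides the shell and the picture viewer there is one more tool, called after "Call:" by a JSON object that holds its "api" and its "payload". send_rows: Moves the arm, as the interface text tells. Its arguments: {"type":"object","properties":{"motion":{"type":"array"}},"required":["motion"]}

```bash
mkdir -p pics; ls; cat > h.py <<'E'
import numpy as np, cv2
from workcell import robot, vision, job
def P(c):
    p=vision.camera_params(c);return np.array(p["mtx"],float),np.array(p["rvec"],float).reshape(3),np.array(p["tvec"],float).reshape(3)
def proj(c,X):
    m,r,t=P(c);return cv2.projectPoints(np.atleast_2d(np.array(X,float)),r,t,m,None)[0].reshape(-1,2)
def ray(c,uv):
    m,r,t=P(c);R=cv2.Rodrigues(r)[0];d=R.T@np.linalg.inv(m)@np.array([uv[0],uv[1],1.]);return -R.T@t,d/np.linalg.norm(d)
def onz(c,uv,z):
    o,d=ray(c,uv);return o+d*(z-o[2])/d[2]
def tri(a,b,ca="scene",cb="top"):
    o1,d1=ray(ca,a);o2,d2=ray(cb,b)
    A=sum(np.eye(3)-np.outer(d,d) for d in(d1,d2));B=sum((np.eye(3)-np.outer(d,d))@o for o,d in((o1,d1),(o2,d2)))
    X=np.linalg.solve(A,B);return X,np.linalg.norm(np.cross(d1,d2)@(o2-o1))/np.linalg.norm(np.cross(d1,d2))
def shot(c,name,scale=1,crop=None):
    im=vision.read_camera(c)[:,:,::-1].copy()
    if crop: x0,y0,x1,y1=crop; im=im[y0:y1,x0:x1]
    cv2.imwrite("pics/"+name,cv2.resize(im,None,fx=scale,fy=scale,interpolation=cv2.INTER_CUBIC))
E
python3 - <<'E'
from h import *
np.set_printoptions(precision=4,suppress=True)
for c in("scene","top"):
    im=vision.read_camera(c)[:,:,::-1].copy();cv2.imwrite(f"pics/{c}0.png",cv2.resize(im,(800,600),interpolation=cv2.INTER_CUBIC)); cv2.imwrite(f"{c}0raw.png",im)
    print(c,ray(c,(256,192)),P(c)[0][0,0])
    for n in["drive","tester","stand","empty_hole","adapter_fitted","adapter_small","adapter_large","zero_key_top","dial_gauge","gauge_case","torque_wrench"]:
        print(n,[(np.round(d["at"],4).tolist(),round(d["conf"],2),np.round(proj(c,d["at"])[0]).tolist()) for d in vision.search_frame(c,n)])
s=robot.read_state();print(s)
E
```

```text
pics
scene (array([1.1818, 0.4807, 0.8109]), array([-0.5589, -0.4719, -0.6818])) 347.61196438953317
drive [([0.6027, 0.1898, 0.046], 0.67, [309.0, 238.0])]
tester [([0.5641, -0.1694, 0.0301], 0.74, [227.0, 181.0]), ([0.6032, 0.1868, 0.0425], 0.7, [308.0, 239.0]), ([0.7513, -0.0455, 0.0272], 0.36, [213.0, 232.0])]
stand [([0.5642, -0.1709, 0.0309], 0.8, [227.0, 181.0])]
empty_hole [([0.5694, -0.1733, 0.0353], 0.86, [225.0, 180.0]), ([0.5122, 0.5195, 0.0479], 0.53, [438.0, 283.0])]
adapter_fitted [([0.5989, 0.242, 0.0992], 0.78, [328.0, 235.0]), ([0.6256, 0.3862, 0.0534], 0.76, [369.0, 282.0])]
adapter_small [([0.567, -0.1703, 0.0324], 0.61, [226.0, 181.0]), ([0.549, -0.1708, 0.0578], 0.53, [230.0, 172.0])]
adapter_large [([0.5428, -0.0975, 0.0663], 0.47, [247.0, 179.0])]
zero_key_top []
dial_gauge [([0.5027, -0.5049, 0.0198], 0.51, [177.0, 139.0])]
gauge_case [([0.5137, 0.5187, 0.046], 0.75, [437.0, 284.0]), ([0.5435, -0.0937, 0.0625], 0.17, [248.0, 180.0])]
torque_wrench [([0.7526, -0.0446, 0.0264], 0.74, [213.0, 232.0])]
top (array([ 0.4408, -0.0004,  1.573 ]), array([ 0.1261,  0.00
[... 654 characters left out ...]
[0.4837, 0.5074, 0.0423], 0.58, [104.0, 242.0])]
torque_wrench [([0.7399, -0.0737, 0.0254], 0.89, [279.0, 161.0])]
{'t': 1.2, 'qpos': array([-1.3445,  0.4174, -0.0103,  1.6136,  0.0047,  1.1107, -0.053 ]), 'joint_velocities': array([-0.0008, -0.0001, -0.0013, -0.0003, -0.0007,  0.0018,  0.0021]), 'tau': array([ -0.    , -86.4205,   0.6785, -43.5213,   0.0192,   0.0021,
         0.    ]), 'tool_pos': array([0.1654, 0.6027, 0.2018]), 'ee_rot': array([[-0.9644,  0.2646,  0.    ],
       [ 0.2646,  0.9644, -0.0001],
       [-0.0001, -0.0001, -1.    ]]), 'force': array([-0.0441, -0.1031, -0.5719]), 'ft_torque': array([-0.0125, -0.0206,  0.0065]), 'grasp_force': 0.0, 'opening': 0.0851424257863713}
```

View pics/scene0.png

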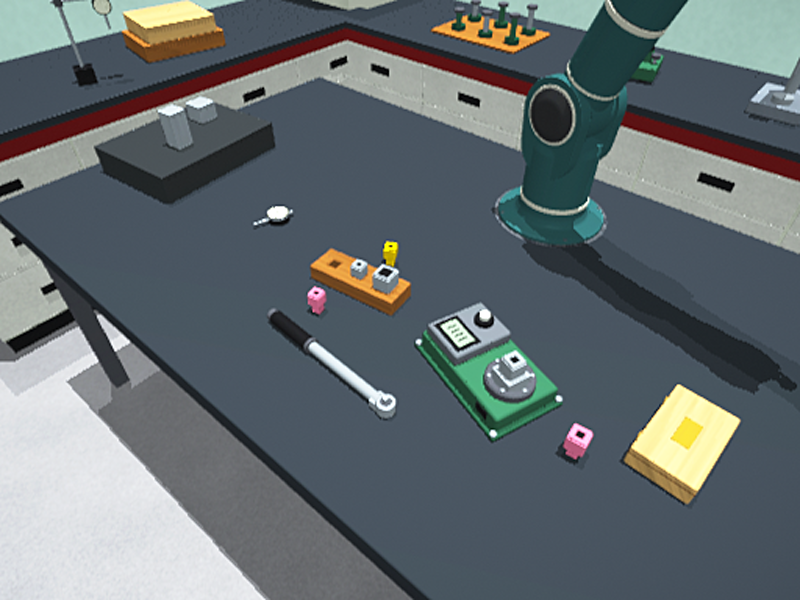

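View pics/top0.png

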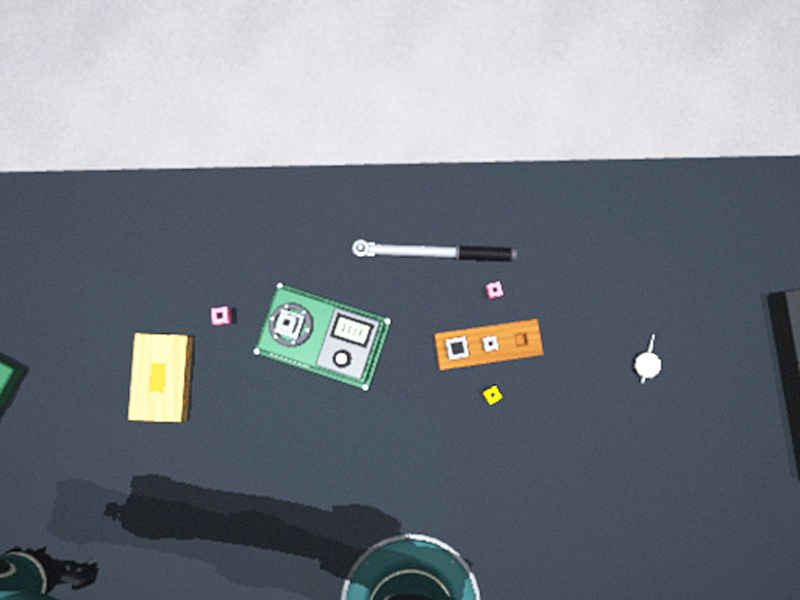

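```bash
cat >> h.py <<'E'
from scipy.optimize import minimize
def boxv(b,pose):
    x0,x1,y0,y1,z0,z1=b;x,y,z,a=pose;c,s=np.cos(a),np.sin(a)
    V=np.array([[i,j,k] for i in(x0,x1) for j in(y0,y1) for k in(z0,z1)])
    return np.c_[x+c*V[:,0]-s*V[:,1],y+s*V[:,0]+c*V[:,1],z+V[:,2]]
def render(c,boxes,pose,S=4):
    m=np.zeros((384*S,512*S),np.uint8)
    for b in boxes:
        p=(proj(c,boxv(b,pose))+.5)*S-.5
        h=cv2.convexHull(np.round(p*16).astype(np.int32));cv2.fillConvexPoly(m,h,255,shift=4)
    return cv2.resize(m,(512,384),interpolation=cv2.INTER_AREA)/255.
def fit(masks,boxes,p0,free):
    p0=np.array(p0,float);free=list(free);sc=np.array([.01,.01,.01,.1])
    B={c:cv2.GaussianBlur(m.astype(float),(0,0),1) for c,m in masks.items()}
    def L(q):
        p=p0.copy();p[free]+=q*sc[free]
        return sum(((cv2.GaussianBlur(render(c,boxes,p),(0,0),1)-B[c])**2).sum()/max(1,m.sum()) for c,m in masks.items())
    n=len(free);r=minimize(L,np.zeros(n),method="Nelder-Mead",options=dict(initial_simplex=np.vstack([np.zeros(n),np.eye(n)]),xatol=.01,fatol=1e-6,maxiter=250))
    p=p0.copy();p[free]+=r.x*sc[free];return p,r.fun
TESTER=[(-.08,.08,-.13,.13,0,.01),(-.07,.07,-.12,.12,0,.046),(-.064,.064,-.112,-.012,.04,.071)]
STAND=[(-.038,.038,-.11,.11,0,.036)]
body=lambda w,h:[(-w/2,w/2,-w/2,w/2,0,h)]
E
python3 - <<'E'
from h import *
sil={}
for c in("scene","top"):
    vision.read_camera(c)
    for n in["tester","stand","adapter_fitted","adapter_small","adapter_large","zero_key_top"]:
        r=vision.silhouettes(c,n)
        for i,d in enumerate(r):
            m=np.array(d["region"]);ys,xs=np.nonzero(m);print(c,n,i,round(d["conf"],2),m.sum(),xs.mean().round(1),ys.mean().round(1),(xs.min(),xs.max(),ys.min(),ys.max()))
            sil[f"{c}-{n}-{i}"]=m
np.savez("sil.npz",**sil)
a=cv2.imread("scene0raw.png")[150:290,190:390];b=cv2.imread("top0raw.png")[170:265,150:360]
a=cv2.resize(a,(800,560//1),interpolation=cv2.INTER_CUBIC)[:, :];cv2.imwrite("pics/cs.png",a)
b=cv2.resize(b,None,fx=3.8,fy=3.8,interpolation=cv2.INTER_CUBIC);cv2.imwrite("pics/ct.png",b)
E
```

```text
scene tester 0 0.89 4254 310.8 238.0 (np.int64(265), np.int64(359), np.int64(195), np.int64(282))
scene stand 0 0.9 1143 228.5 180.8 (np.int64(199), np.int64(262), np.int64(160), np.int64(201))
scene stand 1 0.4 228 176.5 139.3 (np.int64(164), np.int64(185), np.int64(132), np.int64(146))
scene adapter_fitted 0 0.76 256 368.8 281.9 (np.int64(361), np.int64(377), np.int64(272), np.int64(292))
scene adapter_fitted 1 0.62 239 327.8 233.9 (np.int64(319), np.int64(336), np.int64(225), np.int64(243))
scene adapter_small 0 0.58 134 202.1 192.0 (np.int64(197), np.int64(207), np.int64(185), np.int64(200))
scene adapter_small 1 0.48 101 229.0 172.3 (np.int64(224), np.int64(234), np.int64(167), np.int64(178))
scene adapter_small 2 0.44 104 249.1 162.0 (np.int64(245), np.int64(253), np.int64(155), np.int64(169))
scene adapter_large 0 0.76 211 246.2 178.1 (np.int64(238), np.int64(254), np.int64(170), np.int64(186))
scene zero_key_top 0 0.63 41 309.7 201.9 (np.int64(306), np.int64(313), np.int64(199), np.int64(205))
top tester 0 0.59 3598 207.1 215.8 (np.int64(163), np.int64(249), np.int64(182), np.int64(249))
top tester 1 0.22 176 292.6 222.9 (np.int64(286), np.int64(299), np.int64(216), np.int64(230))
top stand 0 0.86 1192 315.6 220.3 (np.int64(279), np.int64(346), np.int64(206), np.int64(236))
top adapter_fitted 0 0.57 83 183.7 206.6 (np.int64(179), np.int64(189), np.int64(202), np.int64(211))
top adapter_fitted 1 0.54 115 141.6 202.1 (np.int64(136), np.int64(147), np.int64(197), np.int64(207))
top adapter_small 0 0.48 73 314.8 253.3 (np.int64(310), np.int64(319), np.int64(249), np.int64(258))
top adapter_large 0 0.46 185 292.2 223.2 (np.int64(285), np.int64(299), np.int64(216), np.int64(230))
```

View pics/cs.png

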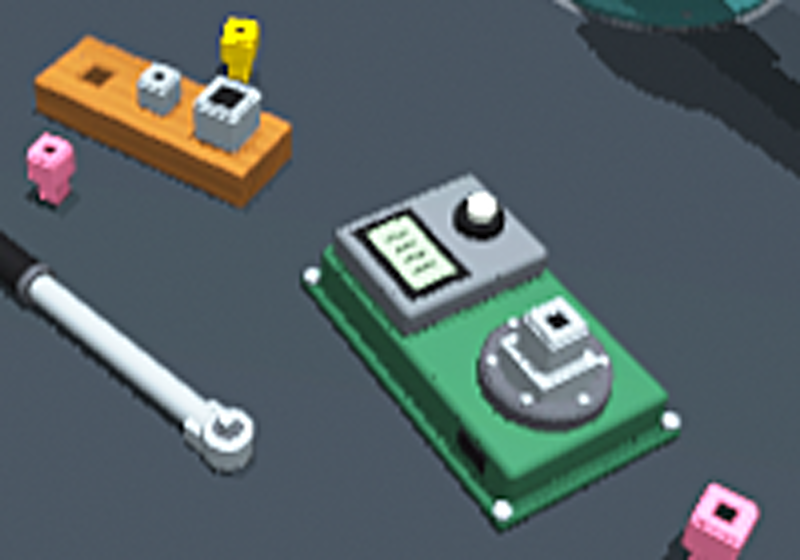

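View pics/ct.png

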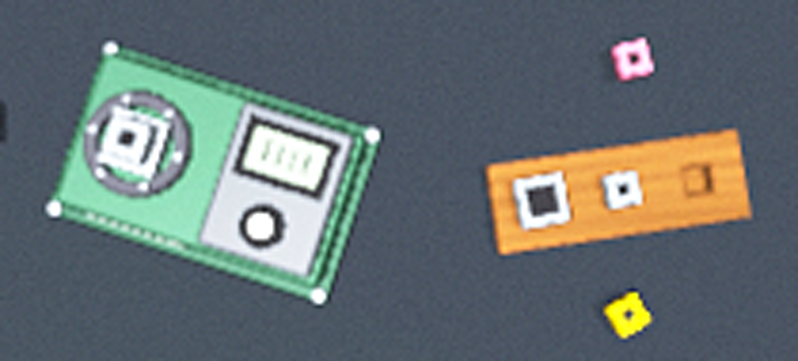

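```bash
python3 - <<'E'
from h import *
np.set_printoptions(precision=4,suppress=True)
S=np.load("sil.npz")
def fill(m):
    cs,_=cv2.findContours(m.astype(np.uint8),cv2.RETR_EXTERNAL,cv2.CHAIN_APPROX_NONE);o=np.zeros(m.shape,np.uint8);cv2.drawContours(o,[max(cs,key=cv2.contourArea)],-1,1,-1);return o
def hull(m,k=1):
    return m
def both(name,i,j,boxes,p0,free):
    M={"scene":fill(S[f"scene-{name}-{i}"]),"top":fill(S[f"top-{name}-{j}"])}
    r=fit(M,boxes,p0,free);print(name,"both",r[0],r[1])
    for c in M: 
        q=fit({c:M[c]},boxes,r[0],[f for f in free if f!=2]);print("   ",c,q[0],q[1])
    return r[0]
T=both("tester",0,0,TESTER,[.5625,.1613,0,-.28],[0,1,3])
# stand: colour mask
M={}
for c,box in(("scene",(190,150,270,205)),("top",(270,195,355,245))):
    im=cv2.imread(f"{c}0raw.png").astype(int);b,g,r=im[...,0],im[...,1],im[...,2]
    m=((r-b>70)&(g<190)).astype(np.uint8);k=np.zeros_like(m);x0,y0,x1,y1=box;k[y0:y1,x0:x1]=1;m&=k
    yel=(r>190)&(g>170)&(b<90);m[yel]=0
    s=fill(m)
    print(c,m.sum(),s.sum());M[c]=s
    M[c+"o"]=s
Mt={"top":M["top"]}
q=fit(Mt,STAND,[.54,-.18,0,.1],[0,1,3]);print("stand top colour",q)
A=both("stand",0,0,STAND,[.54,-.18,0,.1],[0,1,3])
for t,P0 in(("tester",T),("stand",A)):
    c,s=np.cos(P0[3]),np.sin(P0[3])
    for y in((.065,) if t=="tester" else(-.07,0,.07)): print(t,y,P0[0]-s*y,P0[1]+c*y)
both("adapter_fitted",1,0,body(.034,.034),[.5865,.2345,.075,T[3]],[0,1,2])
both("adapter_large",0,0,body(.042,.04),[.53,-.11,.036,A[3]],[0,1,2])
M={"scene":fill(S["scene-adapter_small-1"])}
# small: white pixels in top
im=cv2.imread("top0raw.png");
print(im[212:228,306:322].min(2))
q=fit(M,body(.029,.03),[.54,-.18,.036,A[3]],[0,1]);print("small scene z fixed",q)
# zero key
for c in("scene","top"):
    im=cv2.imread(f"{c}0raw.png");x0,y0,x1,y1={"scene":(300,194,320,210),"top":(210,220,230,240)}[c]
    w=im[y0:y1,x0:x1].min(2).astype(float);w=np.clip(w-190,0,None);yy,xx=np.mgrid[y0:y1,x0:x1];uv=((xx*w).sum()/w.sum(),(yy*w).sum()/w.sum());print("key",c,uv,onz(c,uv,.089))
E
```

```text
tester both [ 0.5672  0.1754  0.     -0.3508] 0.026384309928278765
    scene [ 0.5714  0.1754  0.     -0.3442] 0.009109531362033378
    top [ 0.5642  0.1755  0.     -0.3422] 0.0018664981272092606
scene 1009 1059
top 907 1583
stand top colour (array([ 0.5399, -0.1776,  0.    ,  0.1238]), np.float64(0.0009075418383204869))
stand both [ 0.5403 -0.1766  0.      0.1264] 0.25970857232412875
    scene [ 0.5447 -0.1763  0.      0.1156] 0.20534679427954025
    top [ 0.5375 -0.1769  0.      0.128 ] 0.015779791826128254
tester 0.065 0.5894938005523558 0.23640512510881329
stand -0.07 0.549160767800244 -0.2460348028064792
stand 0 0.5403350985699679 -0.1765934062001482
stand 0.07 0.5315094293396917 -0.10715200959381721
adapter_fitted both [ 0.5882  0.2363  0.071  -0.3508] 0.33770039252913586
    scene [ 0.5886  0.2353  0.071  -0.3508] 0.03507916718158856
    top [ 0.5875  0.2383  0.071  -0.3508] 0.28746273676436157
adapter_large both [ 0.5291 -0.1105  0.0336  0.1264] 0.11304249995224998
    scene [ 0.5303 -0.1125  0.0336  0.1264] 0.08042134549272979
    top [ 0.5285 -0.1087  0.0336  0.1264] 0.0075
[... 677 characters left out ...]
78  80]
 [ 82  73  61 139 217 252 255 253 255 251 246 248 243  58  83  80]
 [ 77  73  70  94 182 252 254 249 236 201 178 221 219  73  81  79]
 [ 87  82  77  80 169 238 234 215 154 113  63  72  73  77  75  80]
 [ 86  83  80  86  88  76  70  65  80  77  77  74  78  81  77  78]
 [ 80  82  77  79  69  68  77  75  82  81  78  76  77  75  75  74]
 [ 83  76  77  80  81  72  76  77  78  80  77  78  71  73  74  75]]
small scene z fixed (array([ 0.5439, -0.179 ,  0.036 ,  0.1264]), np.float64(0.06828423406175933))
key scene (np.float64(309.9222821203953), np.float64(200.6769991015274)) [0.5139 0.1267 0.089 ]
key top (np.float64(220.2288906911778), np.float64(229.19554834639993)) [0.513  0.1229 0.089 ]
```

Call:
{"api": "send_rows", "payload": {"motion": [[0, [-29.7, -14.2, 2.4], 0], [0, [-29.7, -14.2, 2.4], 0], [0, [-29.7, -14.2, 2.4], 0], [0, [-29.7, -14.2, 2.4], 0], [0, [-29.7, -14.2, 2.4], 0], [0, [-29.7, -14.2, 2.4], 0], [0, [-29.7, -14.2, 2.4], 0], [0, [-29.7, -14.2, 2.4], 0], [0, [-29.7, -14.2, 2.4], 0], [0, [-29.7, -14.2, 2.4], 0], [0, [-29.7, -14.2, 2.4], 0], [0, [-29.7, -14.2, 2.4], 0], [0, [-29.7, -14.2, 2.4], 0], [0, [-29.7, -14.2, 2.4], 0], [0, [-29.7, -14.2, 2.4], 0], [0, [-29.7, -14.2, 2.4], 0], [0, [-29.7, -14.2, 2.4], 0], [0, [0, 0, 0], 0.075], [0, [0, 0, 0], 0], [0, [0, 0, 0], 0]]}}

```text
t: 3.57
tool_pos: [0.5881, 0.2367, 0.1609]
ee_rot: [[-0.942, 0.334, -0.0], [0.334, 0.942, -0.0], [0.0, -0.0, -1.0]]
force: [-0.8, 0.7, -0.2]
opening: 0.0854
grasp_force: 0.0
```

Call:
{"api": "send_rows", "payload": {"motion": [[0, [0, 0, 19], 0], [0, [0, 0, 19], 0], [0, [0, 0, 19], 0], [0, [0, 0, 18], 0], [0, [0, 0, 0], 0], [0.3, [0, 0, 0], 0], [0.4, [0, 0, 0], 0], [0.5, [0, 0, 0], 0], [0.6, [0, 0, 0], 0], [0.7, [0, 0, 0], 0], [0.8, [0, 0, 0], 0], [0.8, [0, 0, 0], 0]]}}

```text
t: 4.57
tool_pos: [0.5885, 0.2363, 0.0864]
ee_rot: [[-0.942, 0.336, 0.0], [0.336, 0.942, 0.0], [-0.0, 0.0, -1.0]]
force: [0.7, 0.3, -0.5]
opening: 0.0174
grasp_force: 0.0
```

```bash
python3 -c "
from h import *
s=robot.read_state();print(s)"
```

```text
{'t': 4.5667, 'qpos': array([-0.57133451,  0.56296625,  0.1918907 ,  1.68954375, -0.13010117,
        0.90125473,  0.90054056]), 'joint_velocities': array([ 7.97638266e-04,  2.53466896e-03, -6.50539737e-04,  1.31206921e-03,
        5.31086925e-04,  9.57291605e-05, -1.54563255e-03]), 'tau': array([-4.41803725e-02, -9.33059406e+01,  6.04481533e+00, -3.78522456e+01,
        1.77172339e-02,  6.56151227e-03,  2.76227038e-03]), 'tool_pos': array([0.58848526, 0.23631153, 0.08636792]), 'ee_rot': array([[-9.41830292e-01,  3.36088705e-01,  2.87658959e-04],
       [ 3.36088735e-01,  9.41830324e-01,  6.03774177e-05],
       [-2.50633763e-04,  1.53544217e-04, -9.99999957e-01]]), 'force': array([ 0.71059026,  0.34452307, -0.46609761]), 'ft_torque': array([ 0.04615462, -0.03517752,  0.04564853]), 'grasp_force': 0.0, 'opening': 0.017435879709534464}
```

```bash
python3 - <<'E'
from h import *
shot("scene","s1.png",4,(265,165,400,290))
shot("top","t1.png",4,(120,160,280,260))
E
python3 -c "
import cv2,numpy as np
a=cv2.imread('pics/s1.png');b=cv2.imread('pics/t1.png')
a=cv2.resize(a,(400,370));b=cv2.resize(b,(400,250));c=np.zeros((370,800,3),np.uint8);c[:,:400]=a;c[:250,400:]=b;cv2.imwrite('pics/c1.png',c)"
```

```text
(no output)
```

View pics/c1.png

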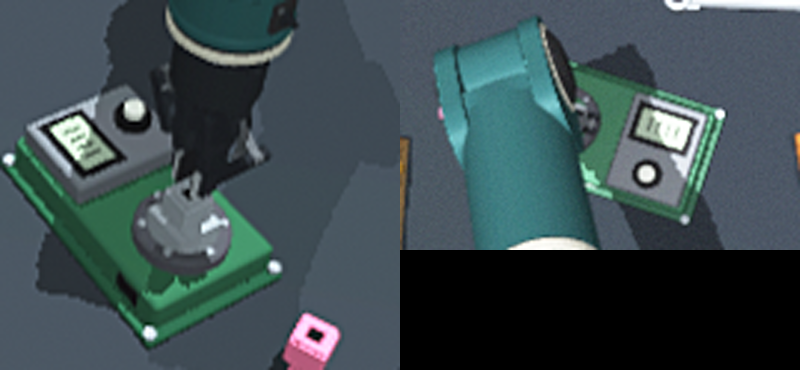

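```bash
python3 - <<'E'
from h import *
im=vision.read_camera("scene")[:,:,::-1].copy();S=9;x0,y0,x1,y1=290,195,365,260
c=cv2.resize(im[y0:y1,x0:x1],None,fx=S,fy=S,interpolation=cv2.INTER_CUBIC)
def dot(X,col):
    u,v=proj("scene",X)[0];cv2.circle(c,(int((u+.5-x0)*S),int((v+.5-y0)*S)),4,col,-1)
st=robot.read_state();t=np.array(st["tool_pos"])
dot(t,(0,0,255))
dot(t+[0,0,.019],(0,255,255))
for X in boxv(body(.034,.034)[0],(.588,.2365,.075,-.343)): dot(X,(255,0,0))
for X in boxv((-.024,.024,-.024,.024,0,0),(.588,.2365,.075,-.343))[::2]: dot(X,(0,255,0))
cv2.imwrite("pics/z1.png",c);print(c.shape,st["opening"],st["t"])
E
```

```text
(585, 675, 3) 0.016737779142436904 4.7167
```

View pics/z1.png

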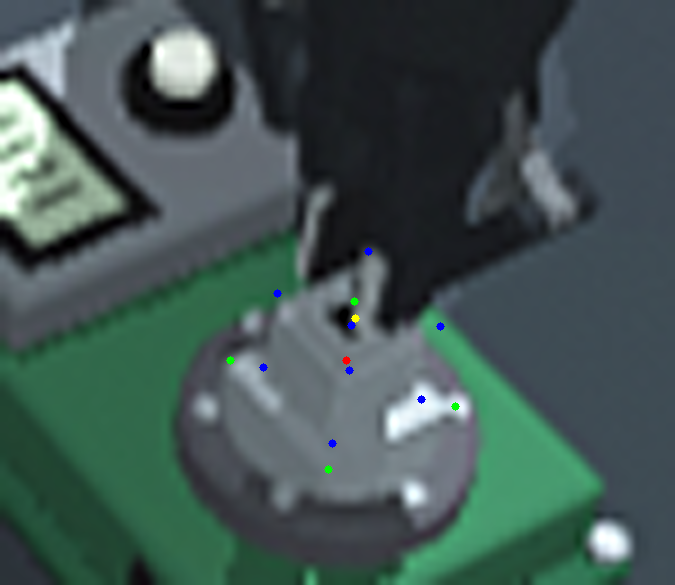

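Call:
{"api": "send_rows", "payload": {"motion": [[0.8, [0, 0, -20], 0], [0.8, [0, 0, -30], 0], [0, [0, 0, 0], 0], [0, [0, 0, 0], 0], [0, [0, 0, 0], 0], [0, [0, 0, 0], 0], [0, [0, 0, 0], 0]]}}

```text
t: 5.3
tool_pos: [0.588, 0.2361, 0.1352]
ee_rot: [[-0.942, 0.336, -0.001], [0.336, 0.942, -0.001], [0.001, -0.001, -1.0]]
force: [0.5, 0.4, 0.9]
opening: 0.0761
grasp_force: 0.0
```

```bash
python3 - <<'E'
from h import *
im=vision.read_camera("scene")[:,:,::-1].copy();S=8;x0,y0,x1,y1=290,175,375,245
c=cv2.resize(im[y0:y1,x0:x1],None,fx=S,fy=S,interpolation=cv2.INTER_CUBIC)
def dot(X,col):
    u,v=proj("scene",X)[0];cv2.circle(c,(int((u+.5-x0)*S),int((v+.5-y0)*S)),3,col,-1)
st=robot.read_state();t=np.array(st["tool_pos"]);R=np.array(st["ee_rot"])
dot(t,(0,0,255))
for s in(-1,1):
    for k in(-11,11): dot(t+R@np.array([k/1000,s*st["opening"]/2,-.013]),(0,255,255))
cv2.imwrite("pics/z2.png",c);print(c.shape,st["opening"],st["t"],t)
for n in["adapter_fitted"]: print([(d["at"],d["conf"]) for d in vision.search_frame("scene",n)])
E
```

```text
(560, 680, 3) 0.08301866370351302 5.35 [0.58807152 0.23611646 0.13532427]
[([0.6199, 0.3842, 0.0541], 0.79), ([0.5988, 0.2434, 0.1042], 0.5)]
```

View pics/z2.png

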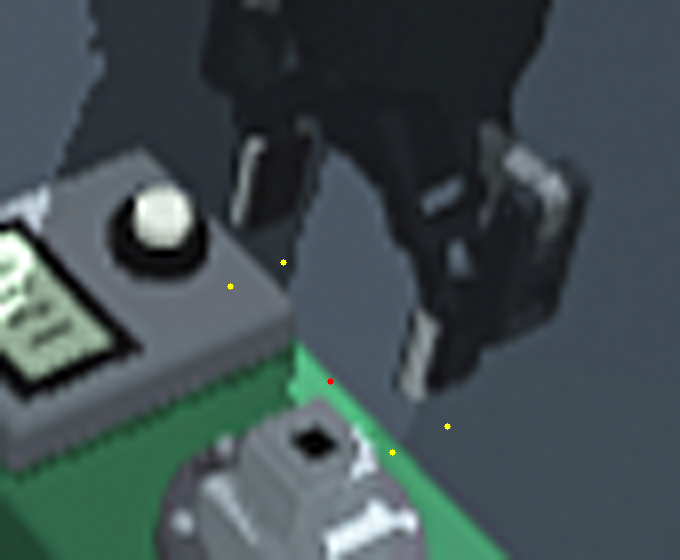

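```bash
python3 -c "
from h import *
print(robot.grip_point_offset,[a for a in dir(robot) if a[0]!='_'])"
```

```text
0.0187 ['Unreachable', 'grip_point_offset', 'read_state']
```

Call:
{"api": "send_rows", "payload": {"motion": [[0, [0, 0, 25], 0], [0, [0, 0, 25], 0], [0, [0, 0, 20], 0], [0, [0, 0, 0], 0], [0.4, [0, 0, 0], 0], [0.6, [0, 0, 0], 0], [0.8, [0, 0, 0], 0], [0.8, [0, 0, 0], 0], [0.8, [0, 0, 0], 0], [0.8, [0, 0, 0], 0], [0.8, [0, 0, 0], 0]]}}

```text
t: 6.32
tool_pos: [0.5891, 0.2367, 0.0676]
ee_rot: [[-0.942, 0.336, 0.002], [0.336, 0.942, 0.001], [-0.001, 0.001, -1.0]]
force: [-0.6, -0.4, 9.3]
opening: 0.0322
grasp_force: 59.2
```

Call:
{"api": "send_rows", "payload": {"motion": [[0, [0, 0, 0], 0], [0, [0, 0, 0], 0], [0, [0, 0, 0], 0], [0, [0, 0, 0], 0.1208], [0, [0, 0, 0], 0.1208], [0, [0, 0, 0], 0.1208], [0, [0, 0, 0], 0.1208], [0, [0, 0, 0], 0.1208], [0, [0, 0, 0], 0.1208], [0, [0, 0, 0], 0.1208], [0, [0, 0, 0], 0.1208], [0, [0, 0, 0], 0.1208], [0, [0, 0, 0], 0.1208], [0, [0, 0, 0], 0.1208], [0, [0, 0, 0], 0.1208], [0, [0, 0, 0], 0.1208], [0, [0, 0, 0], 0], [0, [0, 0, 0], 0]]}}

```text
t: 7.82
tool_pos: [0.5883, 0.2365, 0.066]
ee_rot: [[0.332, 0.943, -0.0], [0.943, -0.332, -0.001], [-0.0, 0.0, -1.0]]
force: [-0.4, -0.1, 0.4]
opening: 0.0858
grasp_force: 0.0
```

Call:
{"api": "send_rows", "payload": {"motion": [[0, [0.5, 0, 6], 0.004], [0, [0, 0, 0], 0], [0.4, [0, 0, 0], 0], [0.6, [0, 0, 0], 0], [0.8, [0, 0, 0], 0], [0.8, [0, 0, 0], 0], [0.8, [0, 0, 0], 0], [0.8, [0, 0, 0], 0], [0.8, [0, 0, 0], 0]]}}

```text
t: 8.57
tool_pos: [0.5888, 0.2368, 0.0605]
ee_rot: [[0.339, 0.941, 0.001], [0.941, -0.339, 0.0], [0.0, 0.0, -1.0]]
force: [-1.1, -0.6, 6.5]
opening: 0.0329
grasp_force: 60.6
```

```bash
python3 - <<'E'
from h import *
np.set_printoptions(precision=4,suppress=True,linewidth=150)
# bias by known drive adapter top center (recess) : find dark centroid
def dark(c,box,thr=120,ch=2):
    im=cv2.imread(f"{c}0raw.png").astype(float);x0,y0,x1,y1=box
    w=np.clip(thr-im[y0:y1,x0:x1].max(2),0,None);yy,xx=np.mgrid[y0:y1,x0:x1];return (xx*w).sum()/w.sum(),(yy*w).sum()/w.sum()
im=cv2.imread("top0raw.png");print("red ch hole\n",im[210:226,325:343,2])
im2=cv2.imread("scene0raw.png");print("scene\n",im2[162:176,206:222,2])
D=np.array([.5888,.2368,.109])
for c in("scene","top"): print(c,"drive recess expected",proj(c,D)[0],"small expected",proj(c,[.542,-.1775,.066])[0],"hole exp",proj(c,[.5507,-.247,.036])[0])
a=dark("scene",(326,227,333,234));b=dark("top",(180,203,187,210));print("fitted recess",a,b,tri(a,b),onz("scene",a,.109),onz("top",b,.109))
a=dark("scene",(226,166,233,172));b=dark("top",(312,218,316,222));print("small recess",a,b,tri(a,b),onz("scene",a,.066),onz("top",b,.066))
# stand in scene, colour mask vs model outside adapters: shrink-insensitive: fill with adapters' predicted hull
c="scene";i=im2.astype(int);m=((i[...,2]-i[...,0]>70)&(i[...,1]<190));k=np.zeros(m.shape,bool);k[150:205,190:270]=1;m&=k
ad=np.maximum(render(c,body(.042,.042),(.532,-.108,.034,.124)),render(c,body(.031,.032),(.542,-.1775,.034,.124)))>0
ad=cv2.dilate(ad.astype(np.uint8),np.ones((3,3)))>0
from scipy.optimize import minimize
B=cv2.GaussianBlur(m.astype(float),(0,0),.7)
L=lambda q:(((cv2.GaussianBlur(render(c,STAND,(.54+q[0]/100,-.1775+q[1]/100,0,.124+q[2]/10)),(0,0),.7)-B)**2)[~ad]).sum()
r=minimize(L,[0,0,0],method="Nelder-Mead",options=dict(initial_simplex=np.vstack([np.zeros(3),np.eye(3)*.7])));print("stand scene",.54+r.x[0]/100,-.1775+r.x[1]/100,.124+r.x[2]/10,r.fun)
E
```

```text
red ch hole
 [[242 244 243 244 244 243 244 245 246 246 248 248 248 248 248 248 248 249]
 [240 243 243 243 242 246 247 246 247 247 248 247 245 244 244 244 244 243]
 [242 243 243 242 244 244 239 236 237 238 233 230 236 240 239 238 236 235]
 [243 243 245 241 232 227 208 196 198 201 183 183 218 238 235 234 236 235]
 [244 244 244 238 210 199 205 217 216 191 134 138 230 246 242 242 244 243]
 [239 237 238 234 218 223 236 243 239 211 149 136 232 247 248 247 248 248]
 [236 234 238 235 226 228 234 236 235 222 172 126 216 242 246 245 245 244]
 [241 243 243 243 232 226 239 238 240 240 190 103 187 237 241 239 239 238]
 [245 245 244 245 237 218 240 241 242 240 196 107 182 241 244 243 243 242]
 [245 243 244 245 236 213 236 238 239 234 183 122 174 238 246 245 245 245]
 [238 240 242 242 235 205 201 197 204 202 188 169 191 231 241 239 238 239]
 [238 237 240 239 237 215 186 194 204 214 221 221 231 230 236 234 235 235]
 [238 240 237 236 237 231 229 239 238 239 240 240 240 238 236 241 240 238]
 [238 240 238 240 239 239 238 241 241 241 242 240 240 240 240 239 238 237]
 [240 240 240 241 240 239 239 238 236
[... 1185 characters left out ...]
s expected [183.1781 205.6584] small expected [313.471  218.4529] hole exp [333.334  215.9827]
fitted recess (np.float64(328.9108108108108), np.float64(229.7954954954955)) (np.float64(182.97732426303855), np.float64(205.93650793650792)) (array([0.5887, 0.237 , 0.1062]), np.float64(0.0019311236761097531)) [0.5916 0.2372 0.109 ] [0.5879 0.2374 0.109 ]
small recess (np.float64(229.29341317365268), np.float64(168.75449101796409)) (np.float64(313.4237288135593), np.float64(219.46186440677965)) (array([ 0.5399, -0.1787,  0.0637]), np.float64(0.00307668134547)) [ 0.5427 -0.178   0.066 ] [ 0.5387 -0.1772  0.066 ]
stand scene 0.5392534446184633 -0.18122048044351413 0.1200394039054027 70.2780648560511
```

Call:
{"api": "send_rows", "payload": {"motion": [[0.8, [0, 0, -3], 0], [0.8, [0, 0, -7], 0], [0.8, [0, 0, -10], 0], [0.8, [0, 0, -10], 0], [0.8, [0, 0, -20], 0], [0.8, [0, 0, -25], 0], [0.8, [0, 0, -25], 0], [0.8, [0, 0, 0], 0], [0.8, [0, 0, 0], 0]]}}

```text
t: 9.32
tool_pos: [0.589, 0.237, 0.162]
ee_rot: [[0.339, 0.941, 0.002], [0.941, -0.339, 0.001], [0.002, 0.001, -1.0]]
force: [-1.0, -0.6, -4.2]
opening: 0.0327
grasp_force: 61.3
```

Call:
{"api": "send_rows", "payload": {"motion": [[0.8, [-15, 4, 0], 0], [0.8, [-29.3, 7.9, 0], 0], [0.8, [-29.3, 7.9, 0], 0], [0.8, [-29.3, 7.9, 0], 0], [0.8, [-29.3, 7.9, 0], 0], [0.8, [-29.3, 7.9, 0], 0], [0.8, [-29.3, 7.9, 0], 0], [0.8, [-29.3, 7.9, 0], 0], [0.8, [-29.3, 7.9, 0], 0], [0.8, [-29.3, 7.9, 0], 0], [0.8, [-29.3, 7.9, 0], 0], [0.8, [-29.3, 7.9, 0], 0], [0.8, [-29.3, 7.9, 0], 0], [0.8, [-29.3, 7.9, 0], 0], [0.8, [-29.3, 7.9, 0], 0], [0.8, [-29.3, 7.9, 0], 0], [0.8, [-15, 3.9, 0], -0.117], [0.8, [0, 0, 0], -0.117], [0.8, [0, 0, 0], -0.117], [0.8, [0, 0, 0], -0.117]]}}

```text
t: 10.98
tool_pos: [0.5469, -0.2481, 0.1591]
ee_rot: [[-0.126, 0.992, -0.002], [0.992, 0.126, 0.0], [0.001, -0.002, -1.0]]
force: [-0.3, 0.7, -3.9]
opening: 0.0329
grasp_force: 61.2
```

Call:
{"api": "send_rows", "payload": {"motion": [[0.8, [0, 0, 0], 0], [0.8, [0, 0, 0], 0]]}}

```text
t: 11.15
tool_pos: [0.5473, -0.2478, 0.1596]
ee_rot: [[-0.117, 0.993, -0.001], [0.993, 0.117, 0.001], [0.001, -0.001, -1.0]]
force: [-0.3, 0.0, -3.1]
opening: 0.0328
grasp_force: 61.2
```

Call:
{"api": "send_rows", "payload": {"motion": [[0.8, [0.4, 1.5, 15], -0.007], [0.8, [0, 0, 25], 0], [0.8, [0, 0, 25], 0], [0.8, [0, 0, 20], 0], [0.8, [0, 0, 15], 0], [0.8, [0, 0, 8], 0], [0.8, [0, 0, 4], 0], [0.8, [0, 0, 3], 0], [0.8, [0, 0, 3], 0], [0.8, [0, 0, 0], 0], [0.8, [0, 0, 0], 0]]}}

```text
t: 12.07
tool_pos: [0.5498, -0.2473, 0.0427]
ee_rot: [[-0.128, 0.992, 0.001], [0.992, 0.128, -0.0], [-0.0, 0.001, -1.0]]
force: [0.2, -0.1, -2.9]
opening: 0.0325
grasp_force: 61.2
```

Call:
{"api": "send_rows", "payload": {"motion": [[0.8, [0, 0, 2], 0], [0.8, [0, 0, 2], 0], [0.8, [0, 0, 2], 0], [0.8, [0, 0, 2], 0], [0.8, [0, 0, 0], 0]]}}

```text
t: 12.48
tool_pos: [0.5493, -0.247, 0.0337]
ee_rot: [[-0.128, 0.992, -0.001], [0.992, 0.128, 0.0], [0.0, -0.001, -1.0]]
force: [-0.4, 0.1, -2.6]
opening: 0.0329
grasp_force: 61.2
```

Call:
{"api": "send_rows", "payload": {"motion": [[0.8, [0, 0, 3], 0], [0.8, [0, 0, 3], 0], [0.8, [0, 0, 3], 0], [0.8, [0, 0, 2], 0], [0.8, [0, 0, 1], 0], [0.8, [0, 0, 0], 0], [0.8, [0, 0, 0], 0]]}}

```text
t: 13.07
tool_pos: [0.5495, -0.2472, 0.0221]
ee_rot: [[-0.128, 0.992, -0.0], [0.992, 0.128, -0.0], [-0.0, -0.0, -1.0]]
force: [-0.0, -1.0, -2.2]
opening: 0.0327
grasp_force: 61.2
```

Call:
{"api": "send_rows", "payload": {"motion": [[0.8, [0, 0, 0.8], 0], [0.8, [0, 0, 0.8], 0], [0.8, [0, 0, 0], 0], [0.8, [0, 0, 0], 0]]}}

```text
t: 13.4
tool_pos: [0.5497, -0.2473, 0.0214]
ee_rot: [[-0.128, 0.992, 0.001], [0.992, 0.128, 0.0], [0.0, 0.001, -1.0]]
force: [-5.1, 2.2, 13.8]
opening: 0.0325
grasp_force: 63.2
```

Call:
{"api": "send_rows", "payload": {"motion": [[0, [0, 0, 0], 0], [0, [0, 0, 0], 0], [0, [0, 0, 0], 0], [0, [0, 0, 0], 0], [0, [0, 0, -15], 0], [0, [0, 0, -30], 0], [0.4, [0, 0, -25], 0], [0.4, [23, -0.3, 0], 0.1208], [0.4, [0, 0, 0], 0], [0.4, [0, 0, 0], 0]]}}

```text
t: 14.23
tool_pos: [0.5465, -0.2231, 0.0906]
ee_rot: [[-0.01, 1.0, 0.0], [1.0, 0.01, 0.0], [0.0, 0.0, -1.0]]
force: [-0.4, 0.2, -0.7]
opening: 0.0509
grasp_force: 0.0
```

Call:
{"api": "send_rows", "payload": {"motion": [[0.4, [23, -3, 0], 0], [0.4, [22.2, -3, 0], 0], [0.4, [0, 0, 0], 0.1208], [0.4, [0, 0, 0], 0.1208], [0.4, [0, 0, 0], 0.1208], [0.4, [0, 0, 0], 0.1208], [0.4, [0, 0, 0], 0.1208], [0.4, [0, 0, 0], 0.1208], [0.4, [0, 0, 0], 0.1208], [0.4, [0, 0, 0], 0.1208], [0.4, [0, 0, 0], 0.1208], [0.4, [0, 0, 0], 0.1208], [0.4, [0, 0, 0], 0.1208], [0.4, [0, 0, 0], 0.1208], [0.4, [0, 0, 0], 0], [0.4, [0, 0, 0], 0]]}}

```text
t: 15.57
tool_pos: [0.5397, -0.1797, 0.0901]
ee_rot: [[0.991, 0.133, -0.001], [0.133, -0.991, -0.001], [-0.001, 0.001, -1.0]]
force: [-0.0, 0.1, 0.6]
opening: 0.0512
grasp_force: 0.0
```

Call:
{"api": "send_rows", "payload": {"motion": [[0.4, [0, -1.7, 12], 0], [0.4, [0, 0, 18], 0], [0.4, [0, 0, 18], 0], [0.4, [0, 0, 12], 0], [0.4, [0, 0, 4], 0], [0.4, [0, 0, 0], 0], [0.6, [0, 0, 0], 0], [0.8, [0, 0, 0], 0], [0.8, [0, 0, 0], 0], [0.8, [0, 0, 0], 0], [0.8, [0, 0, 0], 0]]}}

```text
t: 16.48
tool_pos: [0.5402, -0.1778, 0.0276]
ee_rot: [[0.992, 0.129, 0.001], [0.129, -0.992, -0.0], [0.001, 0.0, -1.0]]
force: [-1.6, 0.3, 6.1]
opening: 0.0265
grasp_force: 58.6
```

Call:
{"api": "send_rows", "payload": {"motion": [[0.4, [0, 0, 0], 0], [0.4, [0, 0, 0], 0], [0.4, [0, 0, 0], -0.1208], [0.4, [0, 0, 0], -0.1208], [0.4, [0, 0, 0], -0.1208], [0.4, [0, 0, 0], -0.1208], [0.4, [0, 0, 0], -0.1208], [0.4, [0, 0, 0], -0.1208], [0.4, [0, 0, 0], -0.1208], [0.4, [0, 0, 0], -0.1208], [0.4, [0, 0, 0], -0.1208], [0.4, [0, 0, 0], -0.1208], [0.4, [0, 0, 0], -0.1208], [0.4, [0, 0, 0], -0.1208], [0.4, [0, 0, 0], -0.1208], [0.4, [0, 0, 0], 0], [0.4, [0, 0, 0], 0]]}}

```text
t: 17.9
tool_pos: [0.5398, -0.1778, 0.0268]
ee_rot: [[-0.124, 0.992, 0.001], [0.992, 0.124, 0.0], [-0.0, 0.001, -1.0]]
force: [0.2, -0.5, 0.2]
opening: 0.0511
grasp_force: 0.0
```

Call:
{"api": "send_rows", "payload": {"motion": [[0.4, [0, 0, 2], 0], [0.4, [0, 0, 0], 0], [0.6, [0, 0, 0], 0], [0.8, [0, 0, 0], 0], [0.8, [0, 0, 0], 0], [0.8, [0, 0, 0], 0], [0.8, [0, 0, 0], 0], [0.8, [0, 0, 0], 0]]}}

```text
t: 18.57
tool_pos: [0.5398, -0.1775, 0.0247]
ee_rot: [[-0.128, 0.992, 0.0], [0.992, 0.128, -0.0], [-0.0, 0.0, -1.0]]
force: [-1.5, 0.6, 4.2]
opening: 0.0272
grasp_force: 59.3
```

Call:
{"api": "send_rows", "payload": {"motion": [[0.8, [0, 0, -3], 0], [0.8, [0, 0, -7], 0], [0.8, [0, 0, -15], 0], [0.8, [0, 0, -25], 0], [0.8, [0, 0, -30], 0], [0.8, [0, 0, -25], 0], [0.8, [0, 0, -15], 0], [0.8, [0, 0, 0], 0], [0.8, [0, 0, 0], 0]]}}

```text
t: 19.32
tool_pos: [0.5399, -0.1774, 0.1451]
ee_rot: [[-0.128, 0.992, 0.001], [0.992, 0.128, 0.0], [-0.0, 0.001, -1.0]]
force: [-1.1, -0.4, -2.8]
opening: 0.0274
grasp_force: 60.4
```

Call:
{"api": "send_rows", "payload": {"motion": [[0.8, [14, 3.5, 0], 0], [0.8, [29, 7.3, 0], 0], [0.8, [29, 7.3, 0], 0], [0.8, [29, 7.3, 0], 0], [0.8, [29, 7.3, 0], 0], [0.8, [29, 7.3, 0], 0], [0.8, [29, 7.3, 0], 0], [0.8, [29, 7.3, 0], 0], [0.8, [29, 7.3, 0], 0], [0.8, [29, 7.3, 0], 0], [0.8, [29, 7.3, 0], 0], [0.8, [29, 7.3, 0], 0], [0.8, [29, 7.3, 0], 0], [0.8, [29, 7.3, 0], 0], [0.8, [13.7, 3.2, 0], 0.118], [0.8, [0, 0, 0], 0.118], [0.8, [0, 0, 0], 0.118], [0.8, [0, 0, 0], 0.118], [0.8, [0, 0, 0], 0], [0.8, [0, 0, 0], 0]]}}

```text
t: 20.98
tool_pos: [0.5879, 0.2367, 0.1432]
ee_rot: [[0.333, 0.943, -0.001], [0.943, -0.333, -0.001], [-0.002, -0.001, -1.0]]
force: [-0.1, 0.3, -2.4]
opening: 0.027
grasp_force: 60.4
```

Call:
{"api": "send_rows", "payload": {"motion": [[0.8, [0.5, 0.8, 10], 0.005], [0.8, [0, 0, 16], 0], [0.8, [0, 0, 14], 0], [0.8, [0, 0, 8], 0], [0.8, [0, 0, 4], 0], [0.8, [0, 0, 0], 0], [0.8, [0, 0, 0], 0], [0.8, [0, 0, 0], 0]]}}

```text
t: 21.65
tool_pos: [0.5899, 0.2371, 0.0932]
ee_rot: [[0.341, 0.94, 0.001], [0.94, -0.341, 0.0], [0.001, 0.001, -1.0]]
force: [-0.1, 0.1, -2.7]
opening: 0.027
grasp_force: 60.3
```

Call:
{"api": "send_rows", "payload": {"motion": [[0.8, [0, -0.4, 2], 0], [0.8, [0, 0, 2], 0], [0.8, [0, 0, 2], 0], [0.8, [0, 0, 2], 0], [0.8, [0, 0, 2], 0], [0.8, [0, 0, 0], 0]]}}

```text
t: 22.15
tool_pos: [0.5889, 0.2371, 0.082]
ee_rot: [[0.341, 0.94, -0.0], [0.94, -0.341, -0.0], [-0.0, -0.0, -1.0]]
force: [0.4, -0.2, -2.4]
opening: 0.0274
grasp_force: 60.3
```

Call:
{"api": "send_rows", "payload": {"motion": [[0.8, [0, 0, 1.5], 0], [0.8, [0, 0, 1.5], 0], [0.8, [0, 0, 1.5], 0], [0.8, [0, 0, 1.5], 0], [0.8, [0, 0, 0], 0]]}}

```text
t: 22.57
tool_pos: [0.5889, 0.2371, 0.0762]
ee_rot: [[0.341, 0.94, -0.0], [0.94, -0.341, -0.0], [-0.0, -0.0, -1.0]]
force: [-0.2, 0.7, -2.0]
opening: 0.0269
grasp_force: 60.3
```

Past the chamfer with no contact force; continue.

Call:
{"api": "send_rows", "payload": {"motion": [[0.8, [0, 0, 2], 0], [0.8, [0, 0, 2], 0], [0.8, [0, 0, 2], 0], [0.8, [0, 0, 2], 0], [0.8, [0, 0, 2], 0], [0.8, [0, 0, 0], 0], [0.8, [0, 0, 0], 0]]}}

```text
t: 23.15
tool_pos: [0.589, 0.2371, 0.0664]
ee_rot: [[0.341, 0.94, -0.0], [0.94, -0.341, -0.0], [-0.0, -0.0, -1.0]]
force: [0.2, 0.2, -2.2]
opening: 0.0276
grasp_force: 60.3
```

Call:
{"api": "send_rows", "payload": {"motion": [[0.8, [0, 0, 1], 0], [0.8, [0, 0, 1], 0], [0.8, [0, 0, 0.7], 0], [0.8, [0, 0, 0.7], 0], [0.8, [0, 0, 0], 0], [0.8, [0, 0, 0], 0]]}}

```text
t: 23.65
tool_pos: [0.5891, 0.2372, 0.0638]
ee_rot: [[0.341, 0.94, 0.0], [0.94, -0.341, 0.0], [0.0, -0.0, -1.0]]
force: [-5.0, -1.3, 8.7]
opening: 0.0273
grasp_force: 61.7
```

Call:
{"api": "send_rows", "payload": {"motion": [[0.8, [0, 0, 0.8], 0], [0.8, [0, 0, 0], 0], [0, [0, 0, 0], 0], [0, [0, 0, 0], 0], [0, [0, 0, 0], 0], [0, [0, 0, 0], 0], [0, [0, 0, -10], 0], [0, [0, 0, -25], 0], [0, [0, 0, -25], 0], [1, [-18.2, -4.6, 0], 0], [1, [-18.2, -4.6, 0], 0], [1, [-18.2, -4.6, 0], 0], [1, [-18.2, -4.6, 0], 0], [1, [-18.2, -4.6, 0], 0], [1, [-18.2, -4.6, 0], 0], [1, [-18.2, -4.6, 0], 0], [1, [0, 0, 0], 0], [1, [0, 0, 0], 0]]}}

```text
t: 25.15
tool_pos: [0.5154, 0.128, 0.1231]
ee_rot: [[0.342, 0.94, 0.001], [0.94, -0.342, 0.001], [0.001, 0.0, -1.0]]
force: [0.9, 0.6, 0.3]
opening: -0.0002
grasp_force: 0.0
```

```bash
python3 - <<'E'
from h import *
st=robot.read_state();t=np.array(st["tool_pos"])
L=[]
for c,box in(("scene",(285,180,355,240)),("top",(150,170,260,260))):
    im=vision.read_camera(c)[:,:,::-1].copy();x0,y0,x1,y1=box;S=400/(x1-x0)
    k=cv2.resize(im[y0:y1,x0:x1],None,fx=S,fy=S,interpolation=cv2.INTER_CUBIC)
    for X,col in((t,(0,0,255)),(t+[0,0,.02],(0,255,255)),([t[0],t[1],.089],(255,0,0))):
        u,v=proj(c,X)[0];cv2.circle(k,(int((u+.5-x0)*S),int((v+.5-y0)*S)),2,col,-1)
    L.append(cv2.copyMakeBorder(k,0,400-k.shape[0],0,0,cv2.BORDER_CONSTANT))
cv2.imwrite("pics/k1.png",np.hstack(L));print(t,st["opening"])
E
```

```text
[0.51543075 0.1280213  0.12314278] -0.00021036848365133976
```

View pics/k1.png

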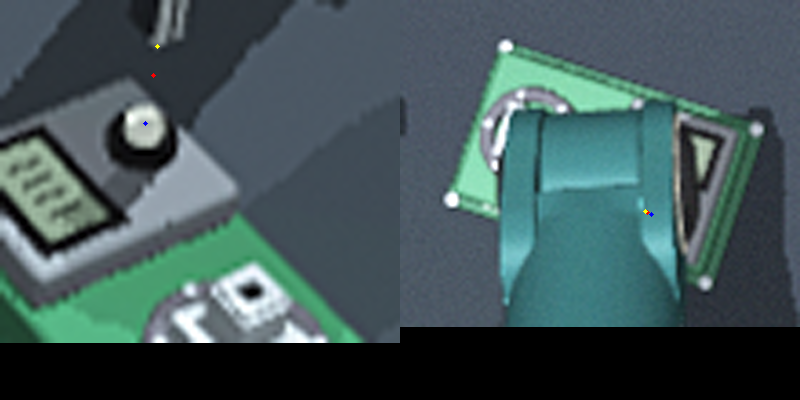

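Call:
{"api": "send_rows", "payload": {"motion": [[1, [0, 0, 15], 0], [1, [0, 0, 15], 0], [1, [0, 0, 10], 0], [1, [0, 0, 5], 0], [1, [0, 0, 2], 0], [1, [0, 0, 2], 0], [1, [0, 0, 2], 0], [1, [0, 0, 0], 0], [1, [0, 0, 0], 0]]}}

```text
t: 26.0
tool_pos: [0.5155, 0.1285, 0.0716]
ee_rot: [[0.341, 0.94, 0.0], [0.94, -0.341, 0.0], [0.0, 0.0, -1.0]]
force: [-0.1, 0.0, 0.0]
opening: 0.0001
grasp_force: 0.0
```

Call:
{"api": "send_rows", "payload": {"motion": [[1, [0, 0, 1], 0], [1, [0, 0, 1], 0], [1, [0, 0, 1], 0], [1, [0, 0, 1], 0], [1, [0, 0, 0], 0], [1, [0, 0, 0], 0]]}}

```text
t: 26.5
tool_pos: [0.5153, 0.1283, 0.0672]
ee_rot: [[0.341, 0.94, -0.0], [0.94, -0.341, -0.0], [-0.0, -0.0, -1.0]]
force: [-0.3, -0.5, 0.2]
opening: -0.0001
grasp_force: 0.0
```

Call:
{"api": "send_rows", "payload": {"motion": [[1, [0, 0, 1], 0], [1, [0, 0, 1], 0], [1, [0, 0, 1], 0], [1, [0, 0, 0], 0], [1, [0, 0, 0], 0]]}}

```text
t: 26.92
tool_pos: [0.5153, 0.1284, 0.0642]
ee_rot: [[0.341, 0.94, -0.0], [0.94, -0.341, -0.0], [-0.0, -0.0, -1.0]]
force: [1.2, -0.1, -0.1]
opening: -0.0001
grasp_force: 0.0
```

Call:
{"api": "send_rows", "payload": {"motion": [[1, [0, 0, 1], 0], [1, [0, 0, 1], 0], [1, [0, 0, 1], 0], [1, [0, 0, 0], 0], [1, [0, 0, 0], 0]]}}

```text
t: 27.33
tool_pos: [0.5154, 0.1284, 0.0613]
ee_rot: [[0.341, 0.94, 0.0], [0.94, -0.341, -0.0], [-0.0, 0.0, -1.0]]
force: [0.1, -0.4, 1.4]
opening: -0.0005
grasp_force: 0.9
```

Call:
{"api": "send_rows", "payload": {"motion": [[1, [0, 0, 1], 0], [1, [0, 0, 1], 0], [1, [0, 0, 1], 0], [1, [0, 0, 0], 0], [1, [0, 0, 0], 0]]}}

```text
t: 27.75
tool_pos: [0.5154, 0.1284, 0.0583]
ee_rot: [[0.341, 0.94, 0.0], [0.94, -0.341, -0.0], [-0.0, 0.0, -1.0]]
force: [-0.2, 0.2, 3.3]
opening: -0.0001
grasp_force: 1.7
```

Call:
{"api": "send_rows", "payload": {"motion": [[1, [0, 0, 1], 0], [1, [0, 0, 1], 0], [1, [0, 0, 1], 0], [1, [0, 0, 0], 0], [1, [0, 0, 0], 0]]}}

```text
t: 28.17
tool_pos: [0.5157, 0.1285, 0.0569]
ee_rot: [[0.342, 0.94, 0.0], [0.94, -0.342, 0.001], [0.001, -0.0, -1.0]]
force: [-13.3, -1.6, 42.9]
opening: 0.0001
grasp_force: 21.1
```

Call:
{"api": "send_rows", "payload": {"motion": [[1, [0, 0, -2], 0], [1, [0, 0, -5], 0], [1, [0, 0, -15], 0], [1, [0, 0, -30], 0], [1, [0, 0, -35], 0], [1, [0, 0, -35], 0], [1, [0, -30, -20], 0], [1, [0, -35, 0], 0], [1, [0, -35, 0], 0], [1, [0, -35, 0], 0], [1, [0, 0, 0], 0], [1, [0, 0, 0], 0]]}}

```text
t: 29.17
tool_pos: [0.3872, 0.1754, 0.1975]
ee_rot: [[0.339, 0.941, -0.0], [0.941, -0.339, 0.001], [0.001, -0.001, -1.0]]
force: [-0.2, -0.3, -0.3]
opening: 0.0003
grasp_force: 0.0
```

```bash
python3 - <<'E'
from h import *
L=[]
for c,box in(("scene",(190,145,390,290)),("top",(150,160,360,265))):
    im=vision.read_camera(c)[:,:,::-1].copy();x0,y0,x1,y1=box
    S=400/(x1-x0);k=cv2.resize(im[y0:y1,x0:x1],None,fx=S,fy=S,interpolation=cv2.INTER_CUBIC);L.append(cv2.copyMakeBorder(k,0,300-k.shape[0],0,0,cv2.BORDER_CONSTANT))
cv2.imwrite("pics/f1.png",np.hstack(L));print(robot.read_state()["t"],robot.read_state()["force"])
E
```

```text
29.2667 [ 0.62062095 -0.65845943  0.02279885]
```

View pics/f1.png

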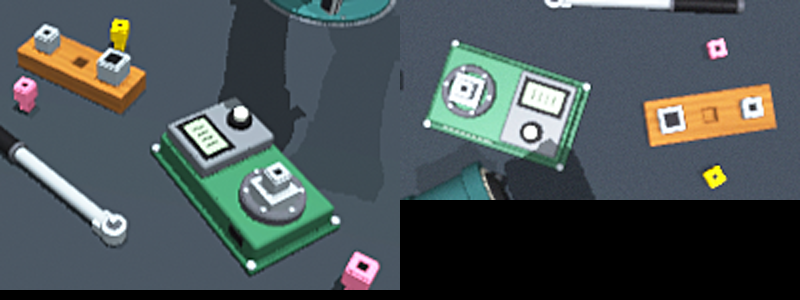

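The final pictures show the fitted adapter upright in the stand's end hole (scene crop 47,38), the small adapter flat on the drive (278,175), and the key up (238,115). The large adapter and the look-alikes have not moved.

```bash
python3 -c "
from workcell import job
print(job.sign_off())"
```

```text
the job is handed in; nothing more can be done
None
```

I parked the old adapter in the stand's empty hole and seated the small adapter in the drive. I then pressed the zero key to its stop and let it come up, and handed the job in at about 29 s; the fingertips read about 43 N on the key at the bottom, and I don't know whether the 40 N limit counts fingertips.

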